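# Start descaling: set the coffee machine's dial and open the descaler's safety cap

## Task

Get ready to descale the coffee machine: turn the grey selector dial on its deck so that its white pointer points at the orange mark, then press the red safety cap of the yellow descaler bottle down, twist it counter-clockwise while pressed until it is free, and lift it off. Finish holding the cap in the gripper, level and still, straight above the bottle and about 8 cm higher than where it sat; do not let go of it or put it down. Leave the dial on the mark, and do not move the mug, the jar or the can.

Things in the scene. Friction and masses are not known exactly. Their poses are not given: they have to be found in the camera images.
- machine: Coffee machine fixed to the counter: black deck 150 x 140 mm, top at z 110 mm, with a round steel dial plate; at its +y side stands a steel tower (170 x 110 mm, 206 mm high) that begins 85 mm from the dial axis. Origin on the counter straight under the dial axis; z up.
- dial (a joint): Angle of the grey dial in rad, growing clockwise seen from above, range -0.3 to 2.3. The white pointer is exactly on the orange mark at 1.25; at 0 the bar lies along the machine's x axis with the pointer towards the machine's -x. It starts between 0 and 0.55 and stays where it is left (friction 0.04 N m, no spring).
- dial_grip (a point): Point on the dial's axis at the height for the TCP to grip its bar, z 142 mm. The bar is 44 mm long, 14 mm wide and 24 mm high (z 120 to 144 mm) on a disc of radius 24 mm whose top is at z 120 mm. The point's axes turn with the dial: x along the bar (pointer end at -x), y across it, z up.
- pointer (a point): Outer end of the dial's white pointer line, 22 mm from the dial axis, at the level of the TCP grip point; turns with the dial.
- mark (a point): The orange mark on the dial plate, 34 mm from the dial axis.
- bottle: Yellow descaler bottle, 106 x 94 mm, held fast in a grey caddy (116 x 104 mm) fixed to the counter, so neither turns nor lifts; shoulder to z 140 mm, then the neck under the cap. Origin on the counter under the neck's axis, z up; its yaw varies.
- neck (a point): On the neck's axis, where the centre of the cap's lower rim sits when closed, z 150 mm; axes as the bottle's. With the cap turned 0.9 to 1.4 rad counter-clockwise from closed (aim for 1.15; a stop blocks it at 1.47) it is free and lifts straight off; 15 mm up it is clear of the neck.
- cap: Red push-and-turn cap, loose, about 45 g: skirt 48 mm in diameter and 24 mm high, on its top a grip bar 44 mm long (cap's x), 16 mm wide (cap's y), 24 mm high; whole height 48 mm. Origin at the centre of the lower rim, z up; closed, its axes are the bottle's. It is locked until pressed down 4.5 mm or more (6 to 7 mm is good), then turns counter-clockwise seen from above.
- cap_grip (a point): Point on the cap's axis, 47 mm above its lower rim (1 mm below the bar's top; 23 mm above the skirt's top face): height for the TCP to grip the bar. Axes as the cap's: x along the bar, y across it.
- liner (a joint): How far the white spring liner in the neck is pressed down by the cap, m: 0 at rest, 0.008 fully down. It pushes the cap up with 4 N at rest and 0.8 N more per mm (about 9 N at 6.5 mm).
- mug: Bystander: blue mug, radius 38 mm, 88 mm high, loose. Origin centre of the underside.
- jar: Bystander: amber jar with steel lid, radius 32 mm, 100 mm high, loose. Origin centre of the underside.
- can: Bystander: green can, radius 33 mm, 110 mm high, loose. Origin centre of the underside.

How it is judged:
By the outcome, as a careful person would: the job done as asked, in the order asked, and still so for the second after the job is handed in, while the arm keeps its last pose, push and grip.
It also fails if it takes over 53 s, if anything falls off the work surface, if the arm or the gripper's body presses on something with over 40 N, if the wrist force passes 120 N, or if a joint passes its speed limit or range.

## Robot

A 7-joint arm with a two-finger parallel gripper is mounted at the origin on the work surface. World frame = base frame: x ahead of the robot, y to its left, z up, the work surface at z = 0. Lengths are in mm, angles in rad, forces in N, time in s.
With the tool pointing down it reaches from about 425 to 875 mm from the base axis. Payload 4.7 kg.
Tool frame: the origin (TCP) lies between the finger pads, 19 mm behind the fingertips; this is the grasp point; z points along the fingers, y is the direction in which the jaws open and shut (so a half turn about z gives the same grasp; the last joint's range is limited). The gripper opens to 87 mm and grips with 3 to 60 N. Pads are 19 mm wide; open, the fingers measure 117 mm over their backs; the gripper's body (75 mm by 190 mm) begins 51 mm behind the grasp point.
Start: joints at [-1.302, 0.321, -0.07, 1.45, 0.023, 1.371, -0.057], TCP at [163.859, 629.026, 241.287] pointing down, gripper open.
Joint ranges: [-2.86, 2.86], [-0.3, 2.09], [-1.38, 1.24], [0.06, 2.45], [-1.56, 4.7], [0.09, 2.05], [-2.69, 2.69]. Speed limits (rad/s): [2.57, 2.57, 3.14, 3.14, 3.14, 3.14, 3.14].

## Interface

Orientations are given as a rotation vector (axis times angle).
In Python, from bench import r gives the robot as it stands. The module is installed in compiled form; this text tells all that it offers.
- The arm moves only by the tool step_arm, never from a script. Its argument "rows" is a list of rows, each an object of numbers: "dx", "dy", "dz": the shift along the tool's x, y, z in units of 0.2 m (1.0 is 0.2 m); "spin": the turn about the tool's z in units of 0.5 rad (1.0 is 0.5 rad); "fingers": the closure, from -1 (fully open) to 1 (shut). A call has exactly 10 rows; each row is the pose to reach, as a shift and turn from the pose commanded when the call began, along the tool's axes at that moment; what a row does not reach only later rows make up. A row lasts 1/8 s, in which the tool goes at most 62.5 mm and 10.7 degrees, less where a joint would pass 70% of its speed; a pose out of reach is approached as far as the arm can. A call with a number of a shift or a turn outside -1 to 1 is refused whole. A call with a gripper value outside its range is refused whole. The fingers move at their own pace and stop on an object; "grip_force" is the grip in N (left out, the last holds). Time passes only in rows, so rows that repeat a pose let the fingers close, or fill a call up. It gives the time, the measured TCP pose, the force and the opening at its end, in the units of the state.
- r.observe(): the state, without advancing time (a new reading comes with each control period).
- r.grab_frame(name): name is "side" or "top"; returns a dict with "pixels" (400x640x3 uint8, red, green, blue), "fx", "fy", "cx", "cy" (pixels), "rvec" (rotation vector, rad) and "tvec" (3), from world to camera coordinates, as OpenCV has them. Camera axes: x right, y down, z forward; pixel columns grow to the right and rows downward; lengths in mm; the calibration is good to about 2 mm. A picture is of the moment at which its call begins. There is no depth.
- r.hand_in(): hands the job in, once; it reports no verdict.
The state is a dict: "time_s": time; "joint_pos": joint angles; "qd": joint speeds; "joint_torque": joint torques, N m; "ee_pos": TCP position; "eef_rot": TCP orientation; "wrist_force": force on the tool from outside, world axes, zero at the start; "wrist_torque": the same for the moment, N m; "gripper_width": finger opening in mm.
Only numpy, scipy, OpenCV 4.12 (cv2) and the standard library are available. Lean on these libraries where they do the work, as an engineer would, in place of code of your own. Each camera call takes 0.05 s, during which the arm holds its last target.

## Working session

There is one attempt and no reset: what is moved stays moved. The work goes in short steps, Python scripts to look and compute and a tool call to move; the robot and the scene stay as the last step left them, time stands still between calls to the robot, and variables do not carry over. Pictures are saved under pics/ and viewed, and the job is handed in when it is done.

Besides the shell and the picture viewer there is one more tool, called after ">>>" as name(argument=value, ...), one argument or row to a line, values as JSON. step_arm: Moves the arm, as the interface text tells. Shifts and turns lie within -1 to 1; 1 stands for 0.2 m of shift or 0.5 rad of turn. Its arguments: {"type":"object","properties":{"rows":{"type":"array"},"grip_force":{"type":"number"}},"required":["rows"]}

```bash
mkdir -p pics
python3 - <<'E'
from bench import r
import cv2,pickle
print(r.observe())
for n in("side","top"):
    f=r.grab_frame(n);pickle.dump(f,open(f"{n}0.pkl","wb"))
    cv2.imwrite(f"pics/{n}0.png",cv2.cvtColor(f["pixels"],cv2.COLOR_RGB2BGR))
    print(n,{k:v for k,v in f.items() if k!="pixels"})
E
```

```text
{'time_s': 0.0, 'joint_pos': array([-1.30189056,  0.32185099, -0.07005568,  1.45164583,  0.02264338,
        1.37076885, -0.056931  ]), 'qd': array([ 1.82966639e-05,  6.43726409e-04,  9.10362181e-04, -3.69669886e-04,
       -2.80244800e-04,  5.79721515e-05,  1.17506344e-04]), 'joint_torque': array([ 5.05238149e-04, -4.91290605e+01, -4.03340813e-01, -3.12524414e+01,
       -6.37893146e-02,  4.37620562e-02,  1.81438586e-04]), 'ee_pos': array([163.79019587, 628.51370707, 240.15771384]), 'eef_rot': array([-3.99185124e-01, -3.11603256e+00,  2.96032211e-03]), 'wrist_force': array([-0.38067196,  0.53987282,  0.44843055]), 'wrist_torque': array([ 0.01222904, -0.04807967,  0.03548983]), 'gripper_width': 86.94232429562823}
side {'fx': 398.3224672944013, 'fy': 398.3224672944013, 'cx': 322.8110305568179, 'cy': 196.3121896372258, 'rvec': array([ 0.3863871 , -2.63207826,  1.36144701]), 'tvec': array([490.79592414, 185.81293845, 879.78416079])}
top {'fx': 481.4964257020202, 'fy': 481.4964257020202, 'cx': 317.4338684831283, 'cy': 205.33893985258564, 'rvec': array([ 2.03289282, -2.16567126,  0.25413267]), 'tvec': array([  62.94634594,  541.48362777, 1231.32867867])}
```

View pics/side0.png

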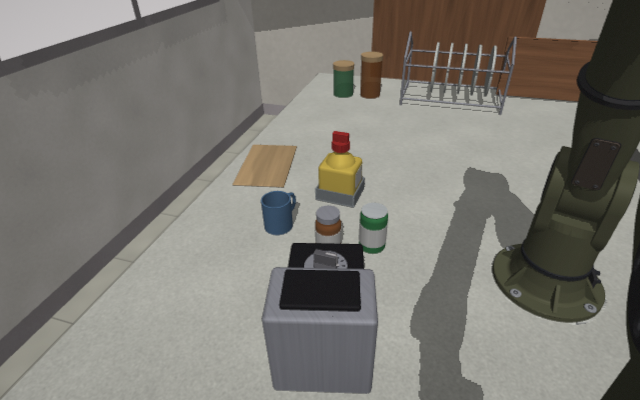

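View pics/top0.png

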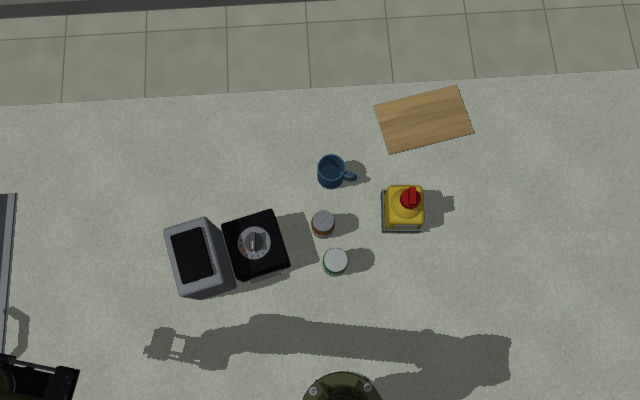

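The side view shows the machine (tower nearest) around (325,270), the jar at (328,225), the can at (373,228), the mug at (278,213) and the bottle cap at (341,142). In the top view the dial is at (254,242), the cap at (411,197), the jar at (323,223), the can at (335,261) and the mug at (331,171).

```bash
cat > h.py <<'E'
import cv2,pickle,numpy as np
from scipy.spatial.transform import Rotation as R
def crop(f,u0,v0,w,h,s,name):
    im=cv2.cvtColor(f["pixels"],cv2.COLOR_RGB2BGR)[v0:v0+h,u0:u0+w]
    im=cv2.resize(im,None,fx=s,fy=s,interpolation=cv2.INTER_CUBIC)
    for i in range(0,w,10):
        cv2.line(im,(i*s,0),(i*s,6),(0,255,0),1); cv2.putText(im,str(u0+i),(i*s,16),0,.35,(0,255,0),1)
    for i in range(10,h,10):
        cv2.line(im,(0,i*s),(6,i*s),(0,255,0),1); cv2.putText(im,str(v0+i),(8,i*s+4),0,.35,(0,255,0),1)
    cv2.imwrite(name,im)
def back(f,u,v,z):
    Rm=R.from_rotvec(f["rvec"]).as_matrix();t=f["tvec"]
    d=Rm.T@np.array([(u-f["cx"])/f["fx"],(v-f["cy"])/f["fy"],1]);c=-Rm.T@t
    return (c+d*(z-c[2])/d[2])
def proj(f,p):
    q=R.from_rotvec(f["rvec"]).as_matrix()@np.array(p,float)+f["tvec"]
    return np.array([f["fx"]*q[0]/q[2]+f["cx"],f["fy"]*q[1]/q[2]+f["cy"]])
E
python3 - <<'E'
from h import *
t=pickle.load(open("top0.pkl","rb"));s=pickle.load(open("side0.pkl","rb"))
crop(t,210,200,90,85,7,"pics/t_d.png");crop(t,375,175,60,65,9,"pics/t_b.png")
crop(s,310,125,60,85,7,"pics/s_b.png");crop(s,280,235,100,45,7,"pics/s_d.png")
E
```

```text
(no output)
```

View pics/t_d.png

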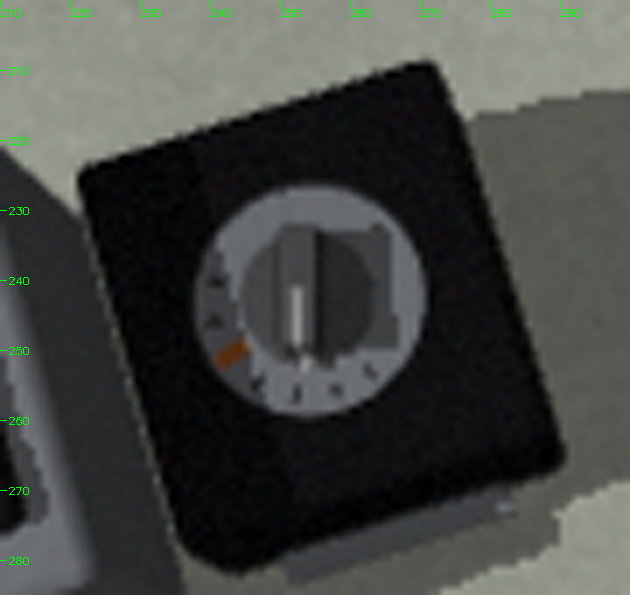

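View pics/t_b.png

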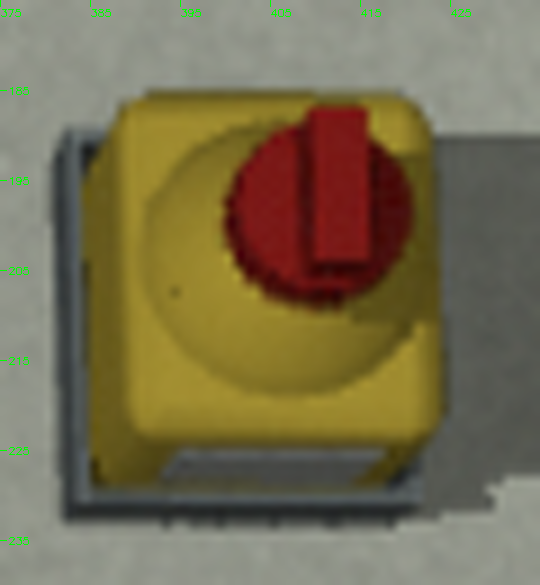

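View pics/s_b.png

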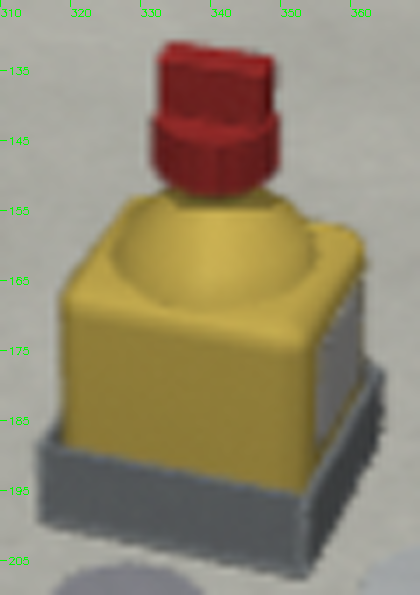

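View pics/s_d.png

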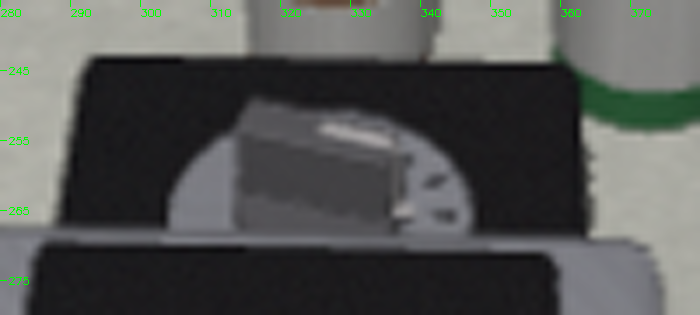

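Run:
```python
from h import *
np.set_printoptions(precision=1,suppress=True)
t=pickle.load(open("top0.pkl","rb"));s=pickle.load(open("side0.pkl","rb"))
T=lambda x,y,z,u0,v0,k:back(t,u0+(x+.5)/k-.5,v0+(y+.5)/k-.5,z)
S=lambda x,y,z,u0,v0,k:back(s,u0+(x+.5)/k-.5,v0+(y+.5)/k-.5,z)
D=(210,200,7)
print("plate c",T(311,300.5,112,*D),"edges",T(194,300,112,*D),T(428,300,112,*D))
c=T(311,300.5,112,*D)[:2]
def ang(a,b): d=(b-a)[:2];return np.degrees(np.arctan2(d[1],d[0])),np.linalg.norm(d)
for n,a,b in [("top",(95,163),(415,65)),("right",(450,100),(555,430)),("left",(85,195),(172,520)),("bot",(255,570),(540,475))]:
    print(n,ang(T(*a,110,*D),T(*b,110,*D)))
print("deck corners",[T(*a,110,*D)[:2] for a in [(75,168),(437,58),(568,468),(185,575)]])
print("mark",T(233,353,112,*D),ang(c,T(233,353,112,*D)))
print("bar top far mid",T(296,226,144,*D),"pointer end top",T(298,350,144,*D), ang(T(296,226,144,*D),T(298,350,144,*D)),"L edge",ang(T(278,232,144,*D),T(280,348,144,*D)),"R",ang(T(316,232,144,*D),T(318,348,144,*D)))
print("pointer on disc",T(305,363,121,*D),ang(c,T(305,363,121,*D)))
print("side bar top corners",[S(*a,144,280,235,7) for a in [(252,98),(238,133),(390,158),(405,142)]])
print("side ptr line",ang(S(325,127,144,280,235,7),S(392,143,144,280,235,7)))
B=(375,175,9)
P=[T(*a,198,*B) for a in [(310,107),(367,105),(371,262),(316,263)]]
print("cap bar",P,np.mean(P,0),ang(P[2],P[1]),ang(P[3],P[0]))
e=[T(*a,174,*B) for a in [(224,212),(415,212),(320,308)]];print("skirt",e)
Q=[S(*a,198,310,125,7) for a in [(163,55),(185,42),(275,57),(271,69)]]
print("cap side",Q,np.mean(Q,0),ang(Q[0],Q[3]),ang(Q[1],Q[2]))
print("caddy/bottle edges shoulder",ang(T(118,130,130,*B),T(130,420,130,*B)))
print("caddy base", ang(T(55,180,40,*B),T(65,500,40,*B)),ang(T(75,495,40,*B),T(415,490,40,*B)))
for n,u,v,z in[("mug",331,166,88),("jar",323,218,100),("can",335,260,110)]: print(n,back(t,u,v,z))
```

```text
plate c [446.2 196.2 112. ] edges [449.1 238.6 112. ] [443.7 153.8 112. ]
top (np.float64(-76.05755747690618), np.float64(122.2670308681272))
right (np.float64(-165.2630063408525), np.float64(128.20869275156173))
left (np.float64(-166.42817351789645), np.float64(123.8504593113401))
bot (np.float64(-75.14808055625505), np.float64(106.67519528368423))
deck corners [array([501.1, 281.3]), array([534.1, 147. ]), array([380. , 106.3]), array([350.6, 244.5])]Traceback (most recent call last):
  File "<stdin>", line 13, in <module>
  File "<stdin>", line 9, in ang
ValueError: operands could not be broadcast together with shapes (3,) (2,)
```

Run:
```python
from h import *
np.set_printoptions(precision=1,suppress=True)
t=pickle.load(open("top0.pkl","rb"));s=pickle.load(open("side0.pkl","rb"))
T=lambda x,y,z,u0,v0,k:back(t,u0+(x+.5)/k-.5,v0+(y+.5)/k-.5,z)
S=lambda x,y,z,u0,v0,k:back(s,u0+(x+.5)/k-.5,v0+(y+.5)/k-.5,z)
D=(210,200,7)
c=T(311,300.5,112,*D)
def ang(a,b): d=(b-a)[:2];return np.array([np.degrees(np.arctan2(d[1],d[0])),np.linalg.norm(d)])
print("mark",T(233,353,112,*D),ang(c,T(233,353,112,*D)))
print("bar top far mid",T(296,226,144,*D),"pointer end top",T(298,350,144,*D), ang(T(296,226,144,*D),T(298,350,144,*D)),"L edge",ang(T(278,232,144,*D),T(280,348,144,*D)),"R",ang(T(316,232,144,*D),T(318,348,144,*D)))
print("pointer on disc",T(305,363,121,*D),ang(c,T(305,363,121,*D)))
print("side bar top corners",[S(*a,144,280,235,7) for a in [(252,98),(238,133),(390,158),(405,142)]])
print("side ptr line",ang(S(325,127,144,280,235,7),S(392,143,144,280,235,7)))
B=(375,175,9)
P=[T(*a,198,*B) for a in [(310,107),(367,105),(371,262),(316,263)]]
print("cap bar",np.array(P),np.mean(P,0),ang(P[2],P[1]),ang(P[3],P[0]))
e=[T(*a,174,*B) for a in [(224,212),(415,212),(320,308)]];print("skirt",e)
Q=[S(*a,198,310,125,7) for a in [(163,55),(185,42),(275,57),(271,69)]]
print("cap side",np.array(Q),np.mean(Q,0),ang(Q[0],Q[3]),ang(Q[1],Q[2]))
print("shoulder edges L",ang(T(118,130,130,*B),T(130,420,130,*B)))
print("caddy", ang(T(55,180,40,*B),T(65,500,40,*B)),ang(T(75,495,40,*B),T(415,490,40,*B)))
for n,u,v,z in[("mug",331,166,88),("jar",323,218,100),("can",335,260,110)]: print(n,back(t,u,v,z))
```

```text
mark [428.9 225.  112. ] [121.1  33.6]
bar top far mid [467.9 196.7 144. ] pointer end top [423.6 197.4 144. ] [179.1  44.3] L edge [179.2  41.5] R [179.1  41.5]
pointer on disc [422.2 198.  121. ] [175.8  24.1]
side bar top corners [array([466.8, 190.7, 144. ]), array([466.1, 204.9, 144. ]), array([424. , 202.7, 144. ]), array([421.8, 195.7, 144. ])]
side ptr line [177.2  19.1]
cap bar [[ 545.4 -194.   198. ]
 [ 545.  -209.4  198. ]
 [ 501.6 -205.7  198. ]
 [ 502.2 -191.   198. ]] [ 523.5 -200.   198. ] [-4.9 43.5] [-4.  43.3]
skirt [array([ 523.6, -172.5,  174. ]), array([ 520.3, -224.7,  174. ]), array([ 495.1, -195.8,  174. ])]
cap side [[ 542.8 -194.5  198. ]
 [ 537.7 -207.4  198. ]
 [ 501.6 -203.9  198. ]
 [ 500.5 -193.7  198. ]] [ 520.6 -199.9  198. ] [179.   42.2] [174.5  36.3]
shoulder edges L [176.7  84.4]
caddy [176.4  99.5] [-92.8 102.4]
mug [644.9 -14.3  88. ]
jar [501.1  16.8 100. ]
can [389.1  -6.  110. ]
```

```bash
cat >> h.py <<'E'
def plan(tgt,yaw,o=None):
    """tgt xyz mm, yaw = world direction of tool y in deg -> units"""
    from bench import r
    o=o or r.observe();M=R.from_rotvec(o["eef_rot"]).as_matrix()
    d=M.T@(np.array(tgt)-o["ee_pos"])/200
    y=np.degrees(np.arctan2(M[1,1],M[0,1])); w=(yaw-y+180)%360-180
    print("pos",o["ee_pos"].round(1),"yaw",round(y,1),"tilt",round(np.degrees(np.arccos(-M[2,2])),2),"F",o["wrist_force"].round(1),"Tz",o["wrist_torque"].round(2),"w",round(o["gripper_width"],1),"t",o["time_s"])
    print("units dx dy dz",d.round(3),"spin",round(-np.radians(w)/.5,3))
def snap(n,tag,box=None,s=6):
    from bench import r
    f=r.grab_frame(n);pickle.dump(f,open(f"{n}{tag}.pkl","wb"))
    if box: crop(f,*box,s,f"pics/{n}{tag}.png")
    else: cv2.imwrite(f"pics/{n}{tag}.png",cv2.cvtColor(f["pixels"],cv2.COLOR_RGB2BGR))
    return f
E
python3 -c "
from h import *
plan([446,197,300],42)"
```

```text
pos [163.8 628.6 240.3] yaw 75.4 tilt 0.1 F [ 0.5 -0.6  0.5] Tz [-0.03 -0.02  0.02] w 87.5 t 0.1
units dx dy dz [-1.909 -1.733 -0.295] spin 1.166
```

>>> step_arm(
  rows=[
    {"dx":0,"dy":-0.1,"dz":-0.3,"spin":0,"fingers":-1},
    {"dx":-0.2,"dy":-0.25,"dz":-0.3,"spin":0.1,"fingers":-1},
    {"dx":-0.4,"dy":-0.45,"dz":-0.3,"spin":0.2,"fingers":-1},
    {"dx":-0.6,"dy":-0.65,"dz":-0.3,"spin":0.3,"fingers":-1},
    {"dx":-0.8,"dy":-0.8,"dz":-0.3,"spin":0.4,"fingers":-1},
    {"dx":-0.95,"dy":-0.95,"dz":-0.3,"spin":0.58,"fingers":-1},
    {"dx":-0.95,"dy":-0.95,"dz":-0.3,"spin":0.58,"fingers":-1},
    {"dx":-0.95,"dy":-0.95,"dz":-0.3,"spin":0.58,"fingers":-1},
    {"dx":-0.95,"dy":-0.95,"dz":-0.3,"spin":0.58,"fingers":-1},
    {"dx":-0.95,"dy":-0.95,"dz":-0.3,"spin":0.58,"fingers":-1},
  ],
  grip_force=15,
)

```text
time_s: 1.35
ee_pos: [299.1, 398.1, 301.0]
eef_rot: [-0.842, -3.027, 0.001]
wrist_force: [0.2, 0.2, -0.1]
gripper_width: 87.2
```

```bash
python3 -c "
from h import *
plan([446,197,300],42)
snap('side','1');snap('top','1')"
```

```text
pos [299.1 398.1 301. ] yaw 58.9 tilt 0.03 F [ 0.2  0.2 -0.1] Tz [-0.04 -0.01 -0.06] w 87.2 t 1.35
units dx dy dz [-1.148 -0.482  0.005] spin 0.59
```

View pics/top1.png

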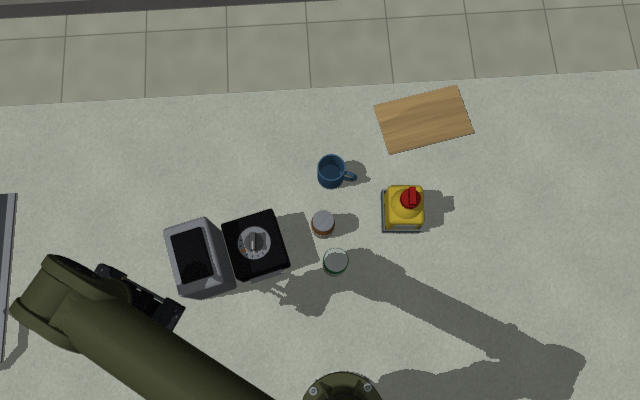

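View pics/side1.png

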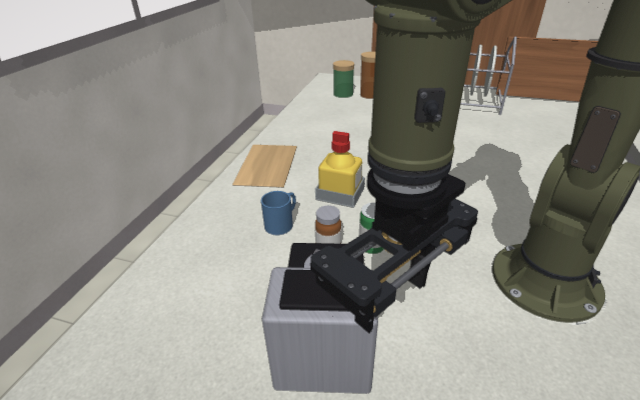

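The pictures show the gripper body elongated along tool y: in the top view it runs from (95,265) to (185,310), which matches yaw 59°. I'll therefore keep tool y well away from the tower direction while low at the dial.

>>> step_arm(
  rows=[
    {"dx":-0.2,"dy":-0.1,"dz":0,"spin":0.1,"fingers":-1},
    {"dx":-0.45,"dy":-0.2,"dz":0,"spin":0.2,"fingers":-1},
    {"dx":-0.7,"dy":-0.3,"dz":0,"spin":0.35,"fingers":-1},
    {"dx":-0.9,"dy":-0.4,"dz":0,"spin":0.5,"fingers":-1},
    {"dx":-1.0,"dy":-0.48,"dz":0,"spin":0.59,"fingers":-1},
    {"dx":-1.0,"dy":-0.48,"dz":0,"spin":0.59,"fingers":-1},
    {"dx":-1.0,"dy":-0.48,"dz":0,"spin":0.59,"fingers":-1},
    {"dx":-1.0,"dy":-0.48,"dz":0,"spin":0.59,"fingers":-1},
    {"dx":-1.0,"dy":-0.48,"dz":0,"spin":0.59,"fingers":-1},
    {"dx":-1.0,"dy":-0.48,"dz":0,"spin":0.59,"fingers":-1},
  ],
)

```text
time_s: 2.7
ee_pos: [420.9, 212.0, 301.2]
eef_rot: [1.279, 2.869, -0.0]
wrist_force: [-0.1, -0.1, -0.3]
gripper_width: 87.2
```

```bash
python3 -c "
from h import *
plan([446,197,143],42)"
```

```text
pos [420.9 212.  301.2] yaw 41.9 tilt 0.0 F [-0.1 -0.1 -0.3] Tz [-0.05  0.    0.05] w 87.2 t 2.7
units dx dy dz [-0.14   0.043  0.791] spin -0.002
```

>>> step_arm(
  rows=[
    {"dx":-0.14,"dy":0.043,"dz":0,"spin":0.07,"fingers":-1},
    {"dx":-0.14,"dy":0.043,"dz":0.2,"spin":0.07,"fingers":-1},
    {"dx":-0.14,"dy":0.043,"dz":0.4,"spin":0.07,"fingers":-1},
    {"dx":-0.14,"dy":0.043,"dz":0.55,"spin":0.07,"fingers":-1},
    {"dx":-0.14,"dy":0.043,"dz":0.65,"spin":0.07,"fingers":-1},
    {"dx":-0.14,"dy":0.043,"dz":0.72,"spin":0.07,"fingers":-1},
    {"dx":-0.14,"dy":0.043,"dz":0.76,"spin":0.07,"fingers":-1},
    {"dx":-0.14,"dy":0.043,"dz":0.79,"spin":0.07,"fingers":-1},
    {"dx":-0.14,"dy":0.043,"dz":0.79,"spin":0.07,"fingers":-1},
    {"dx":-0.14,"dy":0.043,"dz":0.79,"spin":0.07,"fingers":-1},
  ],
)

```text
time_s: 3.95
ee_pos: [446.6, 196.7, 143.9]
eef_rot: [1.33, 2.845, 0.002]
wrist_force: [-0.1, 0.1, 0.7]
gripper_width: 86.9
```

```bash
python3 -c "
from h import *
plan([446,197,143],40)
snap('side','2',(230,150,200,130),4);snap('top','2',(180,180,130,120),6)"
```

```text
pos [446.6 196.7 143.9] yaw 39.9 tilt 0.07 F [-0.1  0.1  0.7] Tz [-0.07 -0.08  0.07] w 86.9 t 3.95
units dx dy dz [ 0.003 -0.001  0.004] spin -0.004
```

View pics/top2.png

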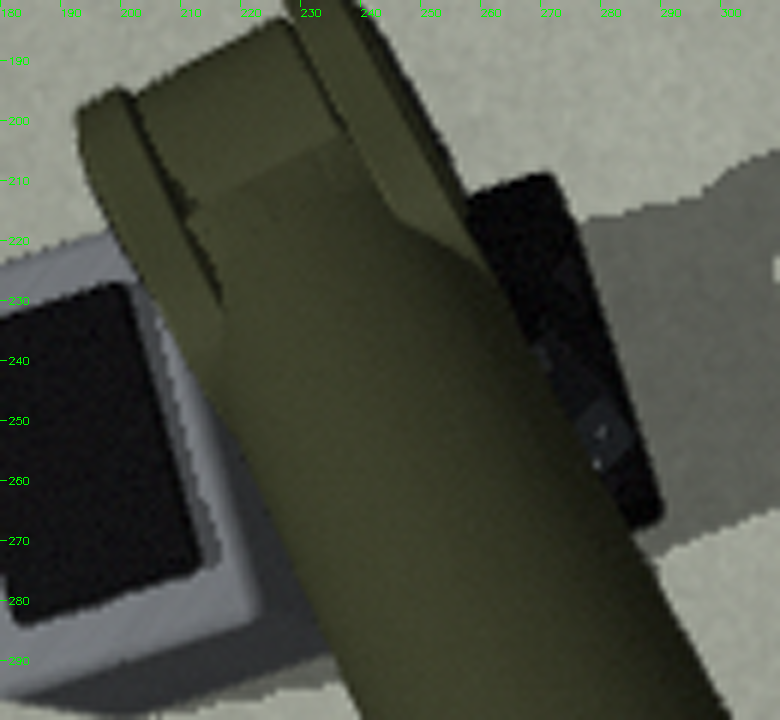

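View pics/side2.png

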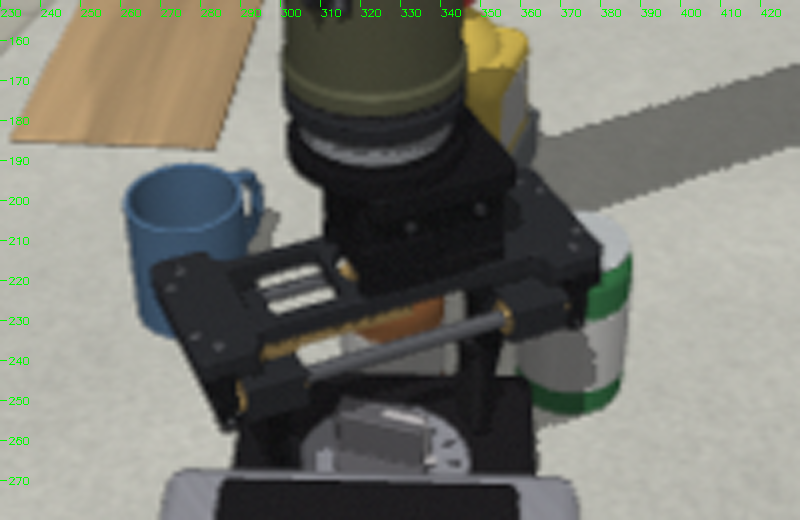

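The side view has the fingers straddling the dial bar (top face around (322,255)). The body clears the tower, and the force readings are near zero. Now a gentle close.

>>> step_arm(
  rows=[
    {"fingers":1},
    {"fingers":1},
    {"fingers":1},
    {"fingers":1},
    {"fingers":1},
    {"fingers":1},
    {"fingers":1},
    {"fingers":1},
    {"fingers":1},
    {"fingers":1},
  ],
  grip_force=10,
)

```text
invalid input at $.rows[0]: expected keys dx, dy, dz, spin, fingers
```

```bash
python3 -c "
from h import *
plan([446,197,143],40)
snap('side','3',(230,180,160,100),5)"
```

```text
pos [446.5 196.6 143.8] yaw 39.9 tilt 0.06 F [ 0.1 -0.7  1.6] Tz [-0.11  0.   -0.01] w 87.0 t 4.05
units dx dy dz [ 0.003 -0.001  0.004] spin -0.004
```

View pics/side3.png

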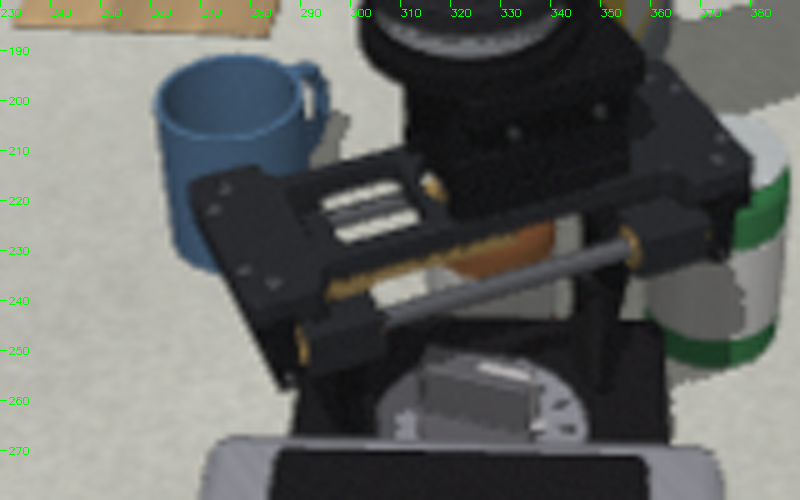

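That call was refused because every row needs all its keys, and the picture shows nothing has changed.

>>> step_arm(
  rows=[
    {"dx":0,"dy":0,"dz":0,"spin":0,"fingers":1},
    {"dx":0,"dy":0,"dz":0,"spin":0,"fingers":1},
    {"dx":0,"dy":0,"dz":0,"spin":0,"fingers":1},
    {"dx":0,"dy":0,"dz":0,"spin":0,"fingers":1},
    {"dx":0,"dy":0,"dz":0,"spin":0,"fingers":1},
    {"dx":0,"dy":0,"dz":0,"spin":0,"fingers":1},
    {"dx":0,"dy":0,"dz":0,"spin":0,"fingers":1},
    {"dx":0,"dy":0,"dz":0,"spin":0,"fingers":1},
    {"dx":0,"dy":0,"dz":0,"spin":0,"fingers":1},
    {"dx":0,"dy":0,"dz":0,"spin":0,"fingers":1},
  ],
  grip_force=10,
)

```text
time_s: 5.35
ee_pos: [446.2, 196.4, 143.2]
eef_rot: [1.331, 2.846, 0.0]
wrist_force: [-0.0, -0.5, -1.0]
gripper_width: 13.7
```

```bash
python3 -c "
from h import *
plan([446,197,143],40)
snap('side','4',(230,180,160,100),5)"
```

```text
pos [446.2 196.4 143.2] yaw 39.9 tilt 0.01 F [-0.  -0.5 -1. ] Tz [-0.06 -0.01  0.05] w 13.7 t 5.35
units dx dy dz [0.003 0.001 0.001] spin -0.004
```

View pics/side4.png

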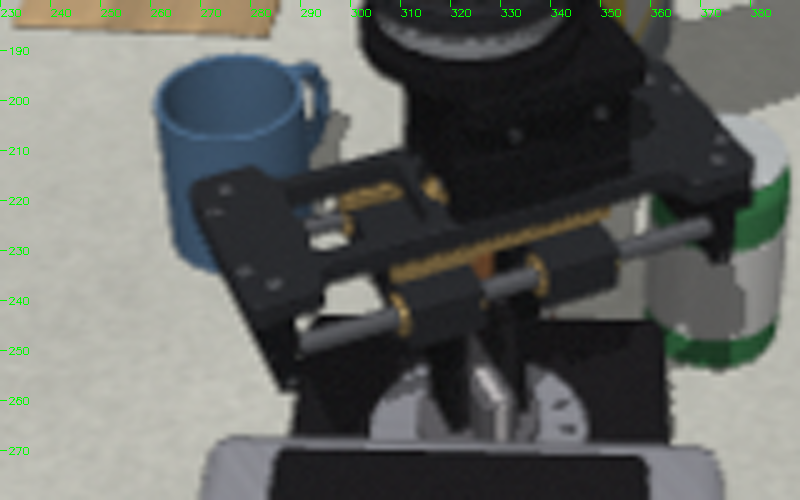

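Jaw width is 13.7 mm (bar is 14 mm) and the side view shows the bar flush between the pads near (325,257), so the bar has self-aligned. I'll turn the remaining ~7.6° clockwise, release and lift.

>>> step_arm(
  rows=[
    {"dx":0,"dy":0,"dz":0,"spin":0.07,"fingers":1},
    {"dx":0,"dy":0,"dz":0,"spin":0.14,"fingers":1},
    {"dx":0,"dy":0,"dz":0,"spin":0.21,"fingers":1},
    {"dx":0,"dy":0,"dz":0,"spin":0.265,"fingers":1},
    {"dx":0,"dy":0,"dz":0,"spin":0.265,"fingers":1},
    {"dx":0,"dy":0,"dz":0,"spin":0.265,"fingers":1},
    {"dx":0,"dy":0,"dz":0,"spin":0.265,"fingers":-0.2},
    {"dx":0,"dy":0,"dz":0,"spin":0.265,"fingers":-0.2},
    {"dx":0,"dy":0,"dz":0,"spin":0.265,"fingers":-0.2},
    {"dx":0,"dy":0,"dz":0,"spin":0.265,"fingers":-0.2},
  ],
)

```text
time_s: 6.65
ee_pos: [446.3, 196.5, 143.3]
eef_rot: [1.516, 2.751, 0.0]
wrist_force: [0.3, 0.3, -0.3]
gripper_width: 45.8
```

```bash
python3 -c "
from h import *
plan([535,120,290],-60)"
```

```text
pos [446.3 196.5 143.3] yaw 32.3 tilt 0.01 F [ 0.3  0.3 -0.3] Tz [-0.06  0.01 -0.  ] w 45.8 t 6.65
units dx dy dz [-0.56   0.171 -0.733] spin 3.222
```

>>> step_arm(
  rows=[
    {"dx":0,"dy":0,"dz":-0.2,"spin":0,"fingers":-1},
    {"dx":0,"dy":0,"dz":-0.5,"spin":0,"fingers":-1},
    {"dx":0,"dy":0,"dz":-0.75,"spin":0,"fingers":-1},
    {"dx":-0.3,"dy":-0.1,"dz":-0.75,"spin":0.3,"fingers":-1},
    {"dx":-0.6,"dy":-0.2,"dz":-0.75,"spin":0.6,"fingers":-1},
    {"dx":-0.85,"dy":-0.3,"dz":-0.75,"spin":0.9,"fingers":-1},
    {"dx":-1.0,"dy":-0.4,"dz":-0.75,"spin":1.0,"fingers":-1},
    {"dx":-1.0,"dy":-0.4,"dz":-0.75,"spin":1.0,"fingers":-1},
    {"dx":-1.0,"dy":-0.4,"dz":-0.75,"spin":1.0,"fingers":-1},
    {"dx":-1.0,"dy":-0.4,"dz":-0.75,"spin":1.0,"fingers":-1},
  ],
)

```text
time_s: 7.9
ee_pos: [485.3, -13.5, 293.1]
eef_rot: [-2.145, -2.295, 0.0]
wrist_force: [0.2, 0.8, 0.3]
gripper_width: 87.4
```

```bash
python3 -c "
from h import *
plan([522,-200,290],-94.5)
snap('side','5',(280,235,100,45),7);snap('top','5',(210,200,90,85),7)"
```

```text
pos [485.3 -13.5 293.1] yaw 3.9 tilt 0.03 F [0.2 0.8 0.3] Tz [-0.05  0.07  0.09] w 87.4 t 7.9
units dx dy dz [-0.943  0.12   0.015] spin 3.434
```

View pics/top5.png

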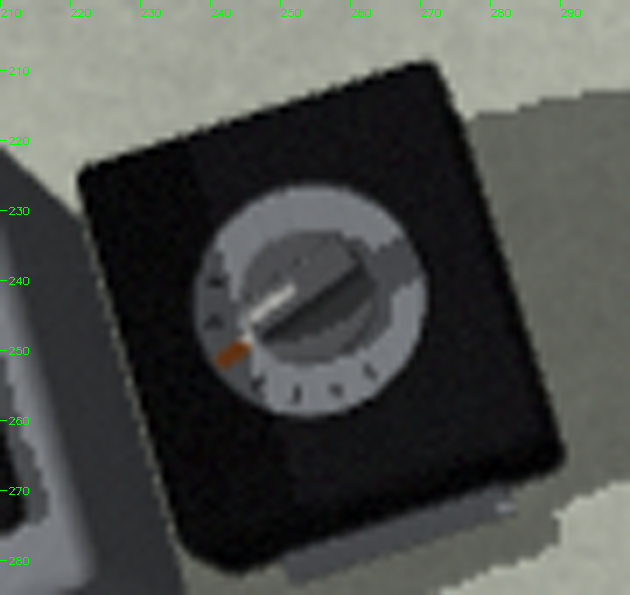

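View pics/side5.png

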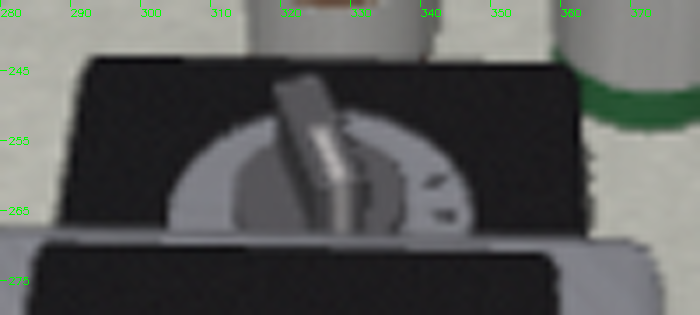

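Run:
```python
from h import *
np.set_printoptions(precision=1,suppress=True)
def ang(a,b): d=(b-a)[:2];return np.array([np.degrees(np.arctan2(d[1],d[0])),np.linalg.norm(d)])
f=pickle.load(open("top5.pkl","rb"));T=lambda x,y,z:back(f,210+(x+.5)/7-.5,200+(y+.5)/7-.5,z)
P=f["pixels"].astype(float)
w=P[...,0]-P[...,2]-0.3*P[...,0]
m=np.zeros_like(w);m[246:256,238:248]=1
ww=np.clip(w-15,0,None)*m;yy,xx=np.mgrid[:400,:640];u,v=(ww*xx).sum()/ww.sum(),(ww*yy).sum()/ww.sum()
mk=back(f,u,v,112)
# plate centre by grey threshold ellipse
g=f["pixels"].min(2); mask=(((g>45)|(w>15))).astype(np.uint8); mask[:,:230]=0;mask[:224]=0;mask[262:]=0;mask[:,274:]=0
n,l,st,ce=cv2.connectedComponentsWithStats(mask);k=1+st[1:,4].argmax()
cs,_=cv2.findContours((l==k).astype(np.uint8),0,2);h=cv2.convexHull(max(cs,key=len));e=cv2.fitEllipse(h);print(e)
c=back(f,*e[0],112);print("c",c,"mark",mk,ang(c,mk),ang(np.array([446.3,196.5]),mk))
print("ptr line",ang(T(294,289,144),T(250,321,144)),"end",T(250,321,144),ang(np.array([446.3,196.5,144]),T(250,321,144)))
print("bar right lower edge",ang(T(364,265,144),T(262,330,144)))
s=pickle.load(open("side5.pkl","rb"));S=lambda x,y,z:back(s,280+(x+.5)/7-.5,235+(y+.5)/7-.5,z)
print("side ptr line",ang(S(317,128,144),S(343,178,144)),ang(S(276,90,144),S(320,190,144)))
```

```text
((253.8593292236328, 242.359619140625), (32.581748962402344, 33.43585968017578), 26.140945434570312)Traceback (most recent call last):
  File "<stdin>", line 14, in <module>
  File "<stdin>", line 3, in ang
ValueError: operands could not be broadcast together with shapes (3,) (2,)
```

Run:
```python
from h import *
np.set_printoptions(precision=1,suppress=True)
def ang(a,b): d=np.array(b[:2])-np.array(a[:2]);return np.array([np.degrees(np.arctan2(d[1],d[0])),np.linalg.norm(d)])
f=pickle.load(open("top5.pkl","rb"));T=lambda x,y,z:back(f,210+(x+.5)/7-.5,200+(y+.5)/7-.5,z)
P=f["pixels"].astype(float)
w=P[...,0]-P[...,2]-0.3*P[...,0]
m=np.zeros_like(w);m[246:256,238:248]=1
ww=np.clip(w-15,0,None)*m;yy,xx=np.mgrid[:400,:640];u,v=(ww*xx).sum()/ww.sum(),(ww*yy).sum()/ww.sum()
mk=back(f,u,v,112);c=back(f,253.86,242.36,112)
print("c",c,"mark",(u,v),mk,ang(c,mk),ang([446.3,196.5],mk))
print("ptr line",ang(T(294,289,144),T(250,321,144)),"end",T(250,321,144),ang([446.3,196.5],T(250,321,144)))
print("bar edge",ang(T(364,265,144),T(262,330,144)))
s=pickle.load(open("side5.pkl","rb"));S=lambda x,y,z:back(s,280+(x+.5)/7-.5,235+(y+.5)/7-.5,z)
print("side",ang(S(317,128,144),S(343,178,144)),ang(S(276,90,144),S(320,190,144)))
g=f["pixels"].max(2);q=(g>24).astype(np.uint8)*255
# deck yaw: fit black quad edges by minAreaRect
b=(g<40).astype(np.uint8);b[:,:217]=0;b[:205]=0;b[285:]=0;b[:,295:]=0
for z in[(0,1)]:
  # subpixel: top edge and right edge
  gr=P.mean(2)
  pts=[]
  for uu in range(226,268):
    col=gr[203:232,uu];i=np.where((col[:-1]>60)&(col[1:]<=60))[0]
    if len(i): i=i[0];pts.append((uu,203+i+(col[i]-60)/(col[i]-col[i+1])))
  pts=np.array(pts);W=np.array([back(f,*p,110) for p in pts])
  l=cv2.fitLine(W[:,:2].astype(np.float32),cv2.DIST_HUBER,0,.01,.01).ravel();print("top edge",np.degrees(np.arctan2(l[1],l[0]))%180-90)
  pts=[]
  for vv in range(216,260):
    row=gr[vv,255:300];i=np.where((row[:-1]<=40)&(row[1:]>40))[0]
    i=i[i>10]
    if len(i): i=i[-1] if False else i[0];pts.append((255+i+(40-row[i])/(row[i+1]-row[i]),vv))
  pts=np.array(pts);pts=pts[pts[:,0]>270];W=np.array([back(f,*p,110) for p in pts])
  l=cv2.fitLine(W[:,:2].astype(np.float32),cv2.DIST_HUBER,0,.01,.01).ravel();print("right edge",np.degrees(np.arctan2(l[1],l[0])))
```

```text
c [446.6 196.6 112. ] mark (np.float64(242.70296167247383), np.float64(250.0309233449477)) [428.8 225.4 112. ] [121.7  33.9] [121.2  33.8]
ptr line [123.3  19. ] end [435. 214. 144.] [122.9  20.8]
bar edge [119.7  42.3]
side [126.7  20.5] [124.2  40.8]
top edge 14.437874
right edge 14.612225
```

The top view shows the pointer line running (294,289)→(250,321) in the crop, straight at the orange mark at (233,353). Bar direction is about 122.5° against a mark direction of 121.5–122.9°, so the dial is set. Next is the bottle.

>>> step_arm(
  rows=[
    {"dx":-0.15,"dy":0.02,"dz":0,"spin":0.3,"fingers":-1},
    {"dx":-0.3,"dy":0.04,"dz":0,"spin":0.6,"fingers":-1},
    {"dx":-0.5,"dy":0.06,"dz":0,"spin":0.9,"fingers":-1},
    {"dx":-0.7,"dy":0.08,"dz":0,"spin":1.0,"fingers":-1},
    {"dx":-0.9,"dy":0.12,"dz":0,"spin":1.0,"fingers":-1},
    {"dx":-0.943,"dy":0.12,"dz":0,"spin":1.0,"fingers":-1},
    {"dx":-0.943,"dy":0.12,"dz":0,"spin":1.0,"fingers":-1},
    {"dx":-0.943,"dy":0.12,"dz":0,"spin":1.0,"fingers":-1},
    {"dx":-0.943,"dy":0.12,"dz":0,"spin":1.0,"fingers":-1},
    {"dx":-0.943,"dy":0.12,"dz":0,"spin":1.0,"fingers":-1},
  ],
)

```text
time_s: 9.25
ee_pos: [521.5, -201.2, 293.3]
eef_rot: [-2.648, -1.69, -0.001]
wrist_force: [-0.8, -0.1, -0.4]
gripper_width: 87.4
```

>>> step_arm(
  rows=[
    {"dx":0,"dy":0,"dz":0,"spin":0.3,"fingers":-1},
    {"dx":0,"dy":0,"dz":0,"spin":0.6,"fingers":-1},
    {"dx":0,"dy":0,"dz":0,"spin":0.9,"fingers":-1},
    {"dx":0,"dy":0,"dz":0,"spin":1.0,"fingers":-1},
    {"dx":0,"dy":0,"dz":0,"spin":1.0,"fingers":-1},
    {"dx":0,"dy":0,"dz":0,"spin":1.0,"fingers":-1},
    {"dx":0,"dy":0,"dz":0,"spin":1.0,"fingers":-1},
    {"dx":0,"dy":0,"dz":0,"spin":1.0,"fingers":-1},
    {"dx":0,"dy":0,"dz":0,"spin":1.0,"fingers":-1},
    {"dx":0,"dy":0,"dz":0,"spin":1.0,"fingers":-1},
  ],
)

```text
time_s: 10.5
ee_pos: [521.3, -202.1, 293.2]
eef_rot: [-2.985, -0.98, -0.0]
wrist_force: [-0.9, -0.5, 0.4]
gripper_width: 87.1
```

```bash
python3 -c "
from h import *
plan([522.5,-200,196],-94)"
```

```text
pos [ 521.3 -202.1  293.2] yaw -53.7 tilt 0.01 F [-0.9 -0.5  0.4] Tz [-0.1   0.17  0.03] w 87.1 t 10.5
units dx dy dz [ 0.011 -0.005  0.486] spin 1.408
```

>>> step_arm(
  rows=[
    {"dx":0.011,"dy":-0.005,"dz":0,"spin":0.3,"fingers":-1},
    {"dx":0.011,"dy":-0.005,"dz":0.05,"spin":0.6,"fingers":-1},
    {"dx":0.011,"dy":-0.005,"dz":0.1,"spin":0.9,"fingers":-1},
    {"dx":0.011,"dy":-0.005,"dz":0.15,"spin":1.0,"fingers":-1},
    {"dx":0.011,"dy":-0.005,"dz":0.2,"spin":1.0,"fingers":-1},
    {"dx":0.011,"dy":-0.005,"dz":0.2,"spin":1.0,"fingers":-1},
    {"dx":0.011,"dy":-0.005,"dz":0.2,"spin":1.0,"fingers":-1},
    {"dx":0.011,"dy":-0.005,"dz":0.2,"spin":1.0,"fingers":-1},
    {"dx":0.011,"dy":-0.005,"dz":0.2,"spin":1.0,"fingers":-1},
    {"dx":0.011,"dy":-0.005,"dz":0.2,"spin":1.0,"fingers":-1},
  ],
)

```text
time_s: 11.75
ee_pos: [522.6, -200.0, 253.4]
eef_rot: [-3.134, -0.211, -0.001]
wrist_force: [0.5, 0.1, 0.4]
gripper_width: 86.9
```

>>> step_arm(
  rows=[
    {"dx":0,"dy":0,"dz":0,"spin":0.2,"fingers":-1},
    {"dx":0,"dy":0,"dz":0,"spin":0.41,"fingers":-1},
    {"dx":0,"dy":0,"dz":0.05,"spin":0.41,"fingers":-1},
    {"dx":0,"dy":0,"dz":0.1,"spin":0.41,"fingers":-1},
    {"dx":0,"dy":0,"dz":0.15,"spin":0.41,"fingers":-1},
    {"dx":0,"dy":0,"dz":0.2,"spin":0.41,"fingers":-1},
    {"dx":0,"dy":0,"dz":0.25,"spin":0.41,"fingers":-1},
    {"dx":0,"dy":0,"dz":0.28,"spin":0.41,"fingers":-1},
    {"dx":0,"dy":0,"dz":0.28,"spin":0.41,"fingers":-1},
    {"dx":0,"dy":0,"dz":0.28,"spin":0.41,"fingers":-1},
  ],
)

```text
time_s: 13.0
ee_pos: [522.7, -200.1, 197.6]
eef_rot: [3.14, -0.111, 0.001]
wrist_force: [0.1, -1.0, -0.2]
gripper_width: 87.2
```

```bash
python3 -c "
from h import *
plan([522.5,-200,196],-94)
snap('side','6',(290,100,100,90),7)
snap('top','6',(360,160,110,90),6)"
```

```text
pos [ 522.7 -200.1  197.6] yaw -94.1 tilt 0.03 F [ 0.1 -1.  -0.2] Tz [-0.08  0.15 -0.02] w 87.2 t 13.0
units dx dy dz [-0.001 -0.     0.008] spin -0.002
```

View pics/side6.png

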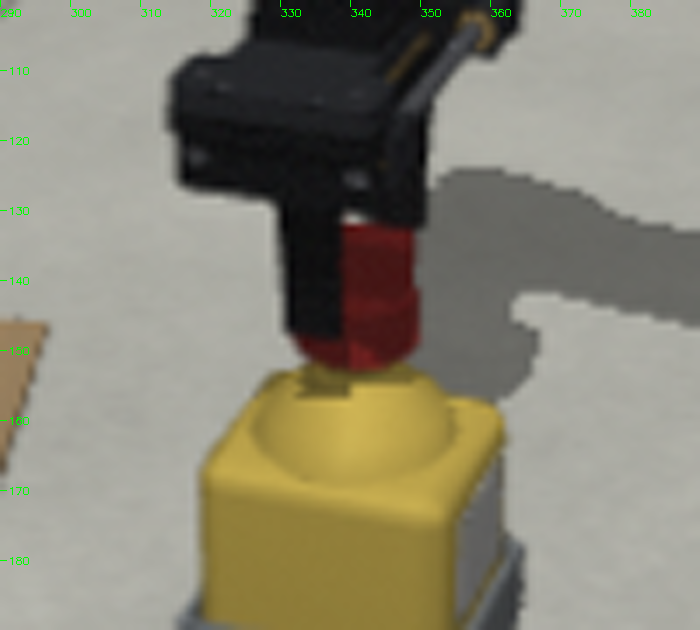

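View pics/top6.png

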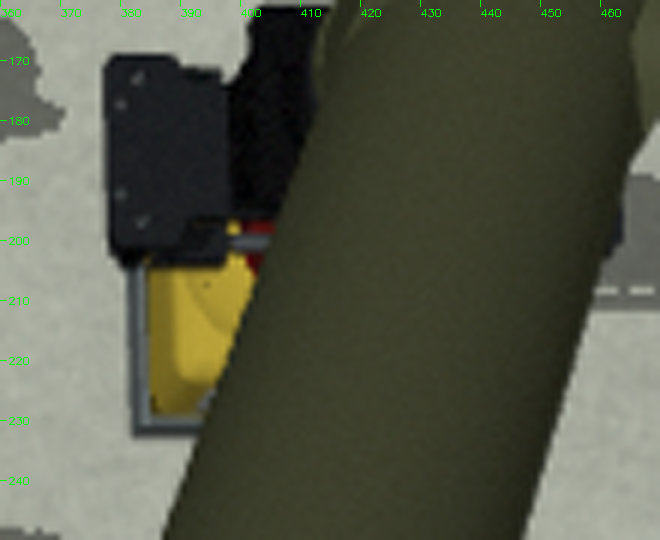

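The side view shows the fingers straddling the red bar: near finger at (335,140), bar at (344,137), tips above the skirt. Now closing.

>>> step_arm(
  rows=[
    {"dx":0,"dy":0,"dz":0.005,"spin":0,"fingers":0.3},
    {"dx":0,"dy":0,"dz":0.005,"spin":0,"fingers":1},
    {"dx":0,"dy":0,"dz":0.005,"spin":0,"fingers":1},
    {"dx":0,"dy":0,"dz":0.005,"spin":0,"fingers":1},
    {"dx":0,"dy":0,"dz":0.005,"spin":0,"fingers":1},
    {"dx":0,"dy":0,"dz":0.005,"spin":0,"fingers":1},
    {"dx":0,"dy":0,"dz":0.005,"spin":0,"fingers":1},
    {"dx":0,"dy":0,"dz":0.005,"spin":0,"fingers":1},
    {"dx":0,"dy":0,"dz":0.005,"spin":0,"fingers":1},
    {"dx":0,"dy":0,"dz":0.005,"spin":0,"fingers":1},
  ],
  grip_force=40,
)

```text
time_s: 14.35
ee_pos: [522.5, -200.4, 196.3]
eef_rot: [3.139, -0.112, 0.0]
wrist_force: [-0.8, -0.9, 0.2]
gripper_width: 15.5
```

```bash
python3 -c "
from h import *
plan([522.5,-200,190],-94)
snap('side','7',(290,100,100,90),7)"
```

```text
pos [ 522.5 -200.4  196.3] yaw -94.1 tilt 0.03 F [-0.8 -0.9  0.2] Tz [-0.39  0.2  -0.03] w 15.5 t 14.35
units dx dy dz [-0.    -0.002  0.032] spin -0.002
```

View pics/side7.png

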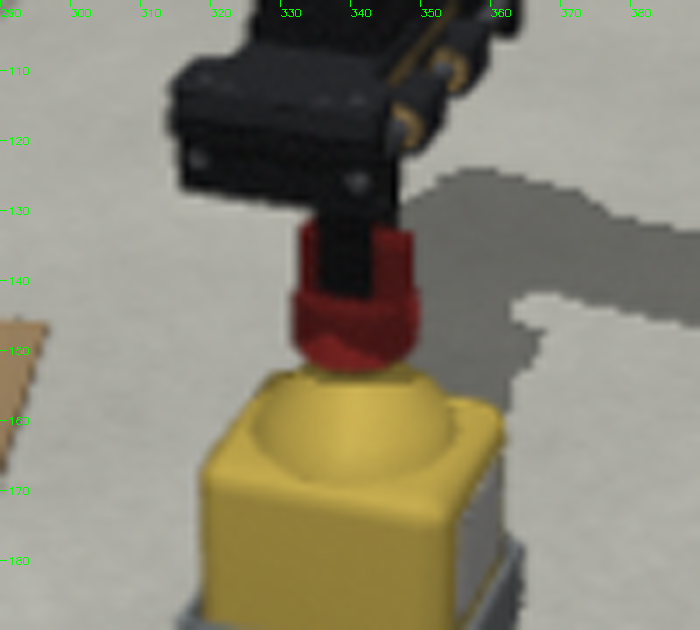

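Run:
```python
from h import *
np.set_printoptions(precision=1,suppress=True)
f=pickle.load(open("side7.pkl","rb"))
k=lambda p:(proj(f,p)+.5-[290,100])*7-.5
a=np.radians(-4)
X=np.array([np.cos(a),np.sin(a),0]);Y=np.array([-X[1],X[0],0])
for c in [(522.5,-200.4),(520.5,-200.4),(517.5,-200.4)]:
    c=np.array([*c,0])
    print("bar +y face ends top",k(c+22*X+8*Y+[0,0,198]),k(c-22*X+8*Y+[0,0,198]),"skirt rim L/R z174",k(c+24*X+[0,0,174]),k(c-24*X+[0,0,174]))
c=np.array([522.5,-200.4,0])
for t in (8,20): print("finger tip edges",t,k(c+9.5*X+t*Y+[0,0,177]),k(c-9.5*X+t*Y+[0,0,177]))
```

```text
bar +y face ends top [296.9 229.9] [407.6 247.1] skirt rim L/R z174 [299.4 277.1] [418.1 296.2]
bar +y face ends top [302.  230.5] [412.8 247.8] skirt rim L/R z174 [304.4 277.7] [423.2 296.9]
bar +y face ends top [309.6 231.4] [420.7 248.7] skirt rim L/R z174 [311.9 278.7] [430.9 297.8]
finger tip edges 8 [327.9 284.9] [375.2 292.5]
finger tip edges 20 [317.2 298.7] [364.9 306.5]
```

>>> step_arm(
  rows=[
    {"dx":0,"dy":0,"dz":0.01,"spin":0,"fingers":1},
    {"dx":0,"dy":0,"dz":0.02,"spin":0,"fingers":1},
    {"dx":0,"dy":0,"dz":0.034,"spin":0,"fingers":1},
    {"dx":0,"dy":0,"dz":0.034,"spin":0,"fingers":1},
    {"dx":0,"dy":0,"dz":0.034,"spin":0,"fingers":1},
    {"dx":0,"dy":0,"dz":0.034,"spin":0,"fingers":1},
    {"dx":0,"dy":0,"dz":0.034,"spin":0,"fingers":1},
    {"dx":0,"dy":0,"dz":0.034,"spin":0,"fingers":1},
    {"dx":0,"dy":0,"dz":0.034,"spin":0,"fingers":1},
    {"dx":0,"dy":0,"dz":0.034,"spin":0,"fingers":1},
  ],
)

```text
time_s: 15.65
ee_pos: [522.6, -200.4, 190.4]
eef_rot: [-3.139, 0.112, -0.001]
wrist_force: [-3.7, -0.5, 7.8]
gripper_width: 15.8
```

```bash
python3 -c "
from h import *
plan([522.5,-200,190],-94)
snap('side','8',(290,100,100,90),7)"
```

```text
pos [ 522.6 -200.4  190.4] yaw -94.1 tilt 0.03 F [-3.7 -0.5  7.8] Tz [-0.2   0.79  0.02] w 15.8 t 15.65
units dx dy dz [-0.    -0.002  0.002] spin -0.003
```

View pics/side8.png

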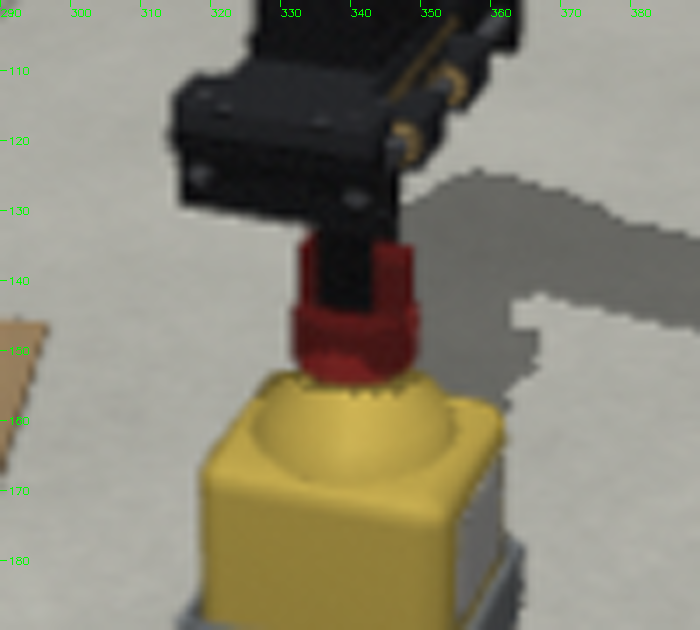

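The side view shows the cap pushed down onto the shoulder: its rim is now at about (340,154), previously 152. Fz is about 8 N, which fits ~5.5–6 mm. I'll add a touch more press and start twisting counter-clockwise.

>>> step_arm(
  rows=[
    {"dx":-0.002,"dy":0,"dz":0.003,"spin":0,"fingers":1},
    {"dx":-0.003,"dy":0,"dz":0.003,"spin":-0.15,"fingers":1},
    {"dx":-0.003,"dy":0,"dz":0.003,"spin":-0.3,"fingers":1},
    {"dx":-0.003,"dy":0,"dz":0.003,"spin":-0.45,"fingers":1},
    {"dx":-0.003,"dy":0,"dz":0.003,"spin":-0.6,"fingers":1},
    {"dx":-0.003,"dy":0,"dz":0.003,"spin":-0.75,"fingers":1},
    {"dx":-0.003,"dy":0,"dz":0.003,"spin":-0.9,"fingers":1},
    {"dx":-0.003,"dy":0,"dz":0.003,"spin":-1.0,"fingers":1},
    {"dx":-0.003,"dy":0,"dz":0.003,"spin":-1.0,"fingers":1},
    {"dx":-0.003,"dy":0,"dz":0.003,"spin":-1.0,"fingers":1},
  ],
)

```text
time_s: 16.95
ee_pos: [522.7, -200.7, 190.3]
eef_rot: [3.068, 0.668, 0.003]
wrist_force: [-1.5, -0.4, 8.5]
gripper_width: 16.0
```

```bash
python3 -c "
from h import *
plan([522.5,-200,190],-28.2)
snap('side','9',(290,100,100,90),7)"
```

```text
pos [ 522.7 -200.7  190.3] yaw -65.4 tilt 0.14 F [-1.5 -0.4  8.5] Tz [-0.43  0.56  0.  ] w 16.0 t 16.95
units dx dy dz [ 0.001 -0.004  0.001] spin -1.299
```

View pics/side9.png

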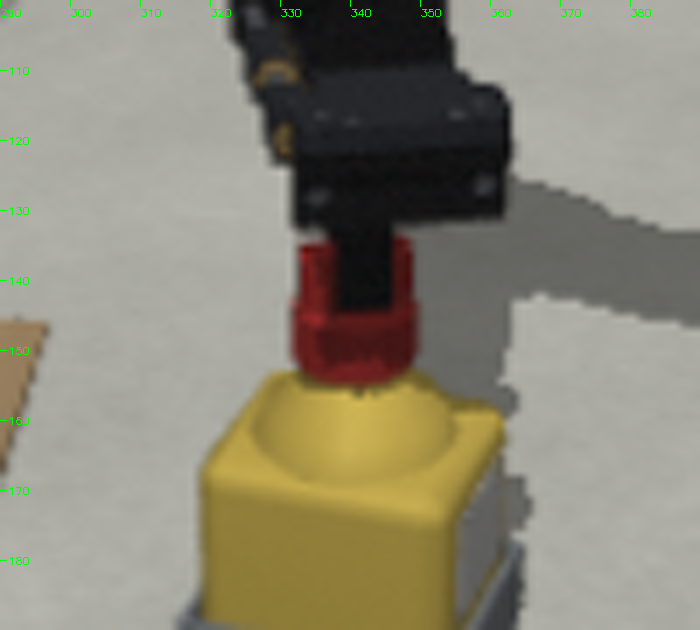

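The cap turned with the gripper: the bar lies flush between the jaws, jaw width is 16.0 mm, and there is almost no torque. I'll go on.

>>> step_arm(
  rows=[
    {"dx":0,"dy":0,"dz":0.001,"spin":-0.15,"fingers":1},
    {"dx":0,"dy":0,"dz":0.001,"spin":-0.3,"fingers":1},
    {"dx":0,"dy":0,"dz":0.001,"spin":-0.45,"fingers":1},
    {"dx":0,"dy":0,"dz":0.001,"spin":-0.6,"fingers":1},
    {"dx":0,"dy":0,"dz":0.001,"spin":-0.75,"fingers":1},
    {"dx":0,"dy":0,"dz":0.001,"spin":-0.9,"fingers":1},
    {"dx":0,"dy":0,"dz":0.001,"spin":-1.0,"fingers":1},
    {"dx":0,"dy":0,"dz":0.001,"spin":-1.0,"fingers":1},
    {"dx":0,"dy":0,"dz":0.001,"spin":-1.0,"fingers":1},
    {"dx":0,"dy":0,"dz":0.001,"spin":-1.0,"fingers":1},
  ],
)

```text
time_s: 18.25
ee_pos: [522.6, -201.2, 190.2]
eef_rot: [2.807, 1.406, 0.002]
wrist_force: [-1.1, -2.4, 7.9]
gripper_width: 15.6
```

>>> step_arm(
  rows=[
    {"dx":0,"dy":0,"dz":0,"spin":-0.15,"fingers":1},
    {"dx":0,"dy":0,"dz":0,"spin":-0.3,"fingers":1},
    {"dx":0,"dy":0,"dz":0,"spin":-0.3,"fingers":1},
    {"dx":0,"dy":0,"dz":0,"spin":-0.3,"fingers":1},
    {"dx":0,"dy":0,"dz":0,"spin":-0.3,"fingers":1},
    {"dx":0,"dy":0,"dz":0,"spin":-0.3,"fingers":1},
    {"dx":0,"dy":0,"dz":0,"spin":-0.3,"fingers":1},
    {"dx":0,"dy":0,"dz":0,"spin":-0.3,"fingers":1},
    {"dx":0,"dy":0,"dz":0,"spin":-0.3,"fingers":1},
    {"dx":0,"dy":0,"dz":0,"spin":-0.3,"fingers":1},
  ],
)

```text
time_s: 19.5
ee_pos: [522.8, -201.1, 190.2]
eef_rot: [2.693, 1.612, 0.003]
wrist_force: [-1.0, -1.3, 8.5]
gripper_width: 15.3
```

```bash
python3 -c "
from h import *
plan([522.5,-200,277],-28.2)
snap('side','10',(290,100,100,90),7)"
```

```text
pos [ 522.8 -201.1  190.2] yaw -28.2 tilt 0.18 F [-1.  -1.3  8.5] Tz [-0.57  0.43  0.04] w 15.3 t 19.5
units dx dy dz [ 0.004 -0.003 -0.434] spin 0.0
```

View pics/side10.png

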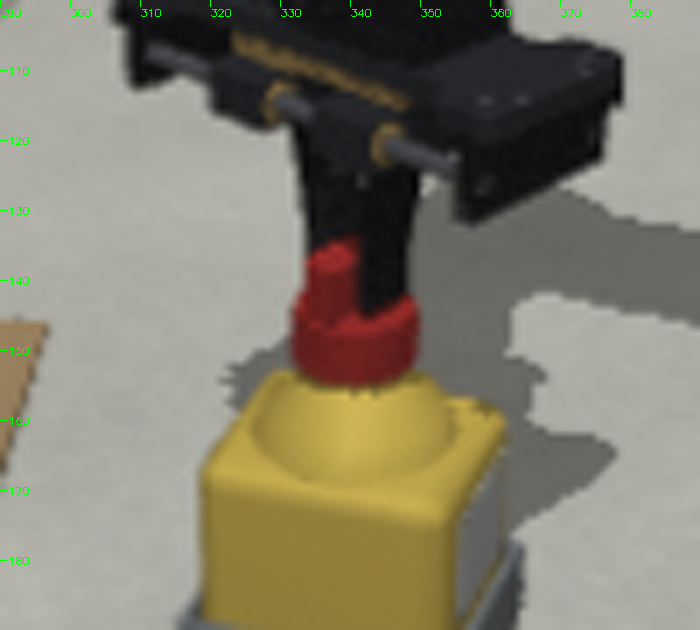

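The cap has turned 1.15 rad with the jaws (the bar end faces the camera at (336,140)) and Fz still matches the spring. Now I'll lift slowly.

>>> step_arm(
  rows=[
    {"dx":0,"dy":0,"dz":-0.02,"spin":0,"fingers":1},
    {"dx":0,"dy":0,"dz":-0.04,"spin":0,"fingers":1},
    {"dx":0,"dy":0,"dz":-0.06,"spin":0,"fingers":1},
    {"dx":0,"dy":0,"dz":-0.08,"spin":0,"fingers":1},
    {"dx":0,"dy":0,"dz":-0.1,"spin":0,"fingers":1},
    {"dx":0,"dy":0,"dz":-0.12,"spin":0,"fingers":1},
    {"dx":0,"dy":0,"dz":-0.14,"spin":0,"fingers":1},
    {"dx":0,"dy":0,"dz":-0.15,"spin":0,"fingers":1},
    {"dx":0,"dy":0,"dz":-0.15,"spin":0,"fingers":1},
    {"dx":0,"dy":0,"dz":-0.15,"spin":0,"fingers":1},
  ],
)

```text
time_s: 20.8
ee_pos: [521.8, -199.6, 218.5]
eef_rot: [-2.694, -1.614, 0.0]
wrist_force: [1.0, -0.1, -1.0]
gripper_width: 15.3
```

```bash
python3 -c "
from h import *
plan([522.5,-200.5,277],-28.2)
snap('side','11',(290,80,100,110),6)"
```

```text
pos [ 521.8 -199.6  218.5] yaw -28.1 tilt 0.04 F [ 1.  -0.1 -1. ] Tz [-0.12  0.08 -0.  ] w 15.3 t 20.8
units dx dy dz [-0.002  0.005 -0.293] spin 0.002
```

View pics/side11.png

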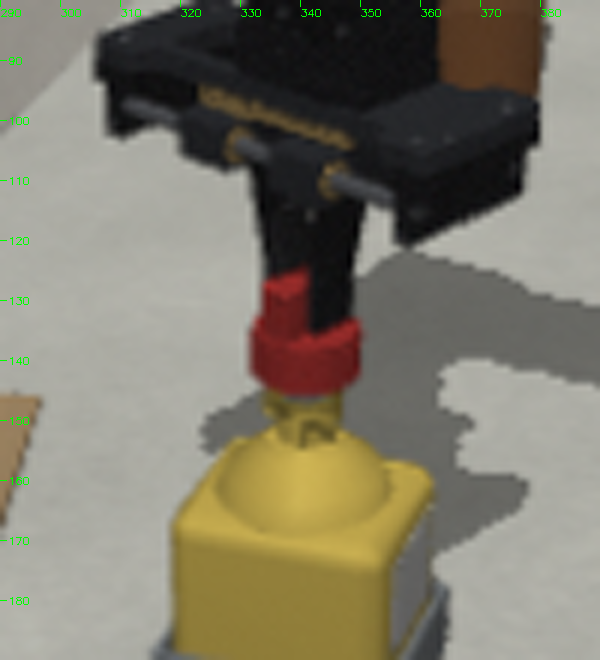

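The cap is off: its rim is at (340,143), above the exposed neck at (340,150). I'll raise it to 80 mm above its seat.

>>> step_arm(
  rows=[
    {"dx":0,"dy":0,"dz":-0.05,"spin":0,"fingers":1},
    {"dx":-0.002,"dy":0.004,"dz":-0.1,"spin":0,"fingers":1},
    {"dx":-0.002,"dy":0.004,"dz":-0.15,"spin":0,"fingers":1},
    {"dx":-0.002,"dy":0.004,"dz":-0.2,"spin":0,"fingers":1},
    {"dx":-0.002,"dy":0.004,"dz":-0.24,"spin":0,"fingers":1},
    {"dx":-0.002,"dy":0.004,"dz":-0.27,"spin":0,"fingers":1},
    {"dx":-0.002,"dy":0.004,"dz":-0.29,"spin":0,"fingers":1},
    {"dx":-0.002,"dy":0.004,"dz":-0.29,"spin":0,"fingers":1},
    {"dx":-0.002,"dy":0.004,"dz":-0.29,"spin":0,"fingers":1},
    {"dx":-0.002,"dy":0.004,"dz":-0.29,"spin":0,"fingers":1},
  ],
)

```text
time_s: 22.1
ee_pos: [522.3, -200.6, 276.3]
eef_rot: [-2.695, -1.614, 0.001]
wrist_force: [-0.2, -1.2, -1.5]
gripper_width: 15.7
```

```bash
python3 -c "
from h import *
plan([522.5,-200.5,276.5],-28.2)
f=snap('side','12',(270,70,120,110),6);snap('top','12')
t=pickle.load(open('top12.pkl','rb'));crop(t,210,200,90,85,7,'pics/top12c.png')
for z in (229,253,277): print(z,(proj(f,[522.5,-200.5,z])+.5-[270,70])*6)
import numpy as np
t0=pickle.load(open('top0.pkl','rb'))
for n,(u,v) in dict(mug=(331,171),jar=(323,223),can=(335,261)).items():
  a=t0['pixels'][v-16:v+16,u-14:u+14].astype(int);b=t['pixels'][v-16:v+16,u-14:u+14].astype(int);print(n,abs(a-b).mean())
"
```

```text
pos [ 522.3 -200.6  276.3] yaw -28.2 tilt 0.03 F [-0.2 -1.2 -1.5] Tz [-0.11  0.12 -0.08] w 15.7 t 22.1
units dx dy dz [ 0.001  0.001 -0.001] spin 0.001
229 [428.72697884 311.94765923]
253 [429.22992444 259.97411285]
277 [429.74665968 206.5755703 ]
mug 8.991443452380953
jar 15.105654761904763
can 17.936755952380953
```

View pics/side12.png

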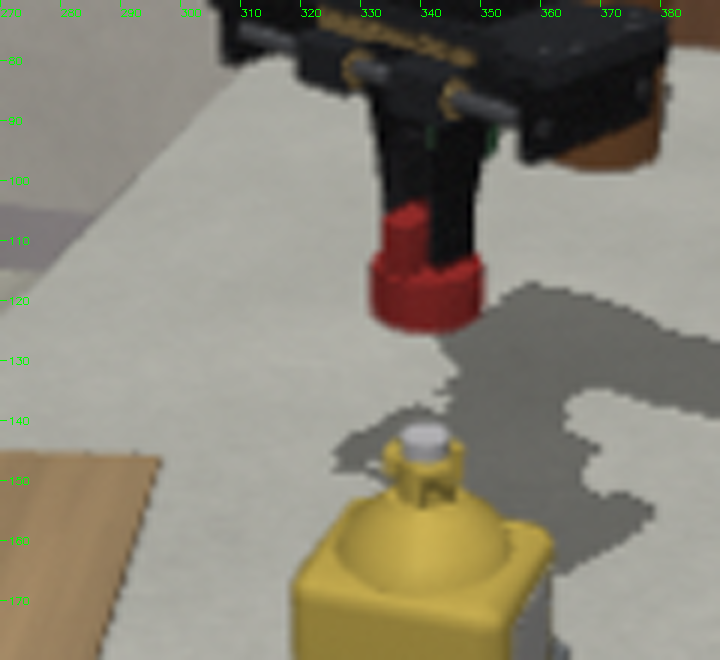

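View pics/top12.png

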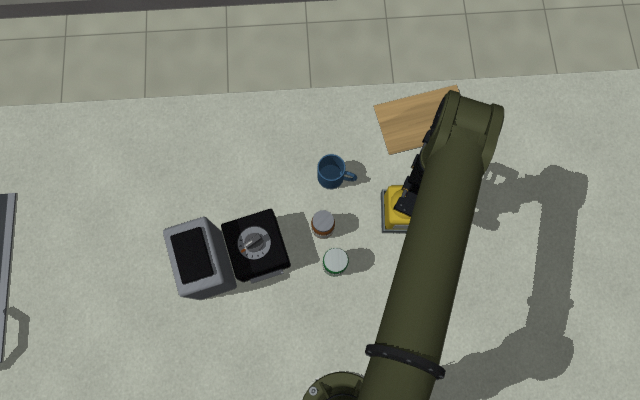

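View pics/top12c.png

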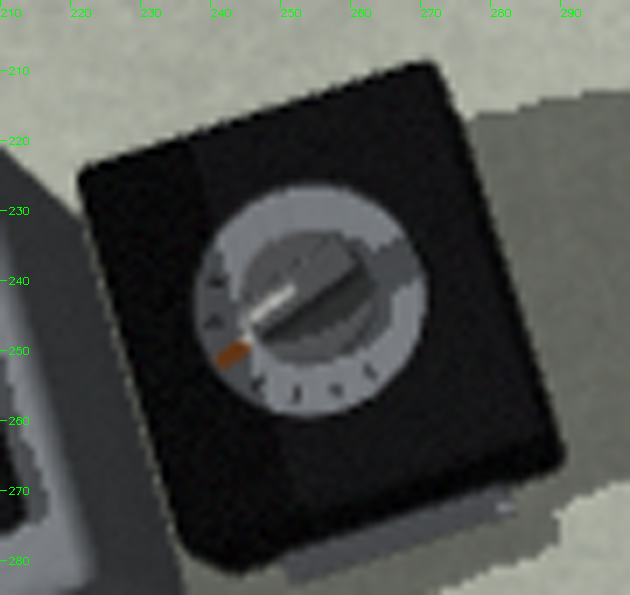

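```bash
python3 -c "
from h import *
a=pickle.load(open('top0.pkl','rb'))['pixels'];b=pickle.load(open('top12.pkl','rb'))['pixels']
g=lambda p:cv2.cvtColor(p,cv2.COLOR_RGB2GRAY).astype(np.float32)
A,B=g(a),g(b)
for n,(u,v) in dict(mug=(331,171),jar=(323,223),can=(335,261),deck=(254,242),floor=(150,150)).items():
  t=A[v-14:v+14,u-14:u+14];m=cv2.matchTemplate(B[v-20:v+20,u-20:u+20],t,cv2.TM_CCOEFF_NORMED)
  _,s,_,l=cv2.minMaxLoc(m);print(n,s,np.array(l)-6,cv2.phaseCorrelate(t,B[v-14:v+14,u-14:u+14])[0],abs(t-B[v-14:v+14,u-14:u+14]).mean())
s=cv2.cvtColor(b[150:280,300:380],cv2.COLOR_RGB2BGR);s0=cv2.cvtColor(a[150:280,300:380],cv2.COLOR_RGB2BGR)
cv2.imwrite('pics/cmp.png',cv2.resize(np.hstack([s0,s]),None,fx=4,fy=4))
"
```

```text
mug 0.9983201622962952 [0 0] (0.019592791268262744, 0.07440709012388957) 8.170918
jar 0.9992581009864807 [0 0] (-0.012236237262309047, -0.016479436573854755) 14.744898
can 0.9993561506271362 [0 0] (0.01082400080403545, -0.021057449780764514) 17.915817
deck 0.7424136400222778 [0 0] (-0.22523819872373174, -0.0823673279789201) 19.608418
floor 0.8976311087608337 [0 0] (0.008850216031538238, -0.04676567457086733) 20.331633
```

View pics/cmp.png

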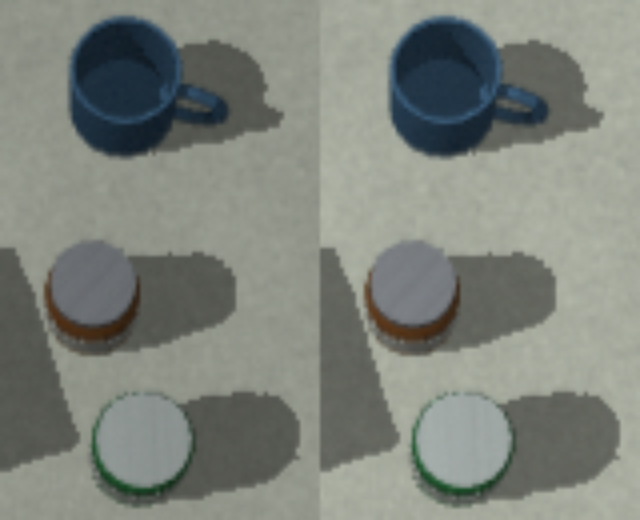

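The mug, jar and can have not moved; only the exposure differs between the two pictures. The cap hangs level above the neck (rim at (341,124), neck at (340,145)), and the dial pointer is still on the mark. I'll hand the job in.

```bash
python3 -c "
from h import *
from bench import r
plan([522.5,-200.5,276.5],-28.2)
print(r.observe()['qd'].round(4)); print(r.hand_in())"
```

```text
pos [ 522.4 -200.6  276.5] yaw -28.2 tilt 0.02 F [ 0.  -0.9 -0. ] Tz [-0.09  0.11 -0.03] w 15.6 t 22.2
units dx dy dz [ 0.001  0.    -0.   ] spin 0.001
[-0.0005 -0.0014  0.0004 -0.0015 -0.001  -0.0006 -0.0004]
the job is handed in; nothing more can be done
None
```

I set the dial on the orange mark, pressed and unscrewed the red cap, lifted it off, and handed the job in at 22.2 s with the cap still in the gripper.

- **Dial:** I gripped the bar with the jaws turned so that the gripper body stayed clear of the tower. When I let go, the jaws had the bar at about 122.3°. My two readings of the mark were 121.5° (from the mark itself) and 122.9° (from the deck edges), so they disagree by about 1.4° and the bar sits between them. Rougher readings of the bar from single edges in the pictures scattered from 119.7° to 126.7°. In the last top picture the pointer was still on the mark.
- **Cap:** I pressed it down about 6 mm, with 8 to 8.5 N measured against about 8.7 N expected from the spring. I then turned it 1.15 rad counter-clockwise and lifted it straight off.
- **Final hold:** The gripper is 80 mm above where it first gripped the cap, with tilt below 0.1° and the joints still. Jaw width is 15.6 mm on the 16 mm bar. It is above the neck to within about 2 mm; the camera estimates of the neck's x position differ by up to 3 mm.
- **Mug, jar and can:** Comparing the first and last top pictures shows shifts below 0.1 pixel, so none of them moved.
- **Refused call:** One move call was refused because its rows lacked keys; it moved nothing.

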